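# Seat the reader's mirror head on its three-ball sprung foot

### The job

The label reader's mirror head has been off its foot for cleaning: put it back. Take it by the bridge handle, feel its slot over the sprung crossbar and lower it on to the three balls, turn it clockwise in light contact until its three pairs of pins come over the balls, and ease it down as the spring pulls it home on all three, then let go. Go gently: do not press hard on crossbar or balls, do not let the head snap down, and leave the things around it where they are.

Things in the scene. Friction and masses are not known exactly. Their poses are not given: they have to be found in the camera images.
- mirror_foot: Fixed foot: grey flange 168 mm across, 9 mm thick; origin under its centre, z up. On it sits an aluminium azimuth ring (134 mm) with the three balls and the crossbar. The ring is clamped where the last alignment left it, up to 24 degrees to either side of the foot's axes; no reading gives its angle: look at the crossbar or feel for it.
- foot_centre (a point): On the foot's and ring's axis, 41 mm above the table: height of the ball tops with the screws at the middle. Axes as the foot's.
- foot_ball (a point): Centre of the first ball with ring and screws at the middle, 48 mm out on the foot's +x; the other two stand 120 degrees either side. Steel, 14 mm, on knurled levelling screws: each ball is up to 1.5 mm higher or lower than this point (34 mm above the table), one by one, and all turn with the ring; no reading shows it. 20 N bruises a ball.
- foot_bar (a point): Middle of the crossbar at rest (this point does not follow it): a round steel bar 10 mm thick, 60 mm long, along the ring's y (foot's y give or take 24 degrees); underside 52 mm, top 62 mm above the table, on an 11 mm stem. It rocks a little and draws up at most 16 mm against a spring of 1.4 N per mm; down it is solid, and 25 N bends it.
- head_grip (a point): Middle of the black grip of the head's bridge handle: a bar along the head's x, 16.5 mm wide (y), 13.5 mm high, 60 mm long, 64 mm above the underside; 28 mm or more below it stays free of the crossbar. Axes: z up, +x towards the mirror. The head is loose, about 0.36 kg, and stands flat on the table at first.
- head_seat (a point): Centre of the flat underside of the head's plate (three-lobed, aluminium, 132 mm across, 8 mm thick), 64 mm under head_grip. Axes as the head's.
- head_vee0 (a point): Middle of the vee under the mirror, in the underside, 48 mm out on the head's +x; home, it sits on the first ball. A vee is a pair of 6 mm steel pins lying radially, 14 mm apart, flush with the underside; ends show at the lobes. Balls on the flat: the head rides. Balls between the pins: it stands 2.9 mm lower, home. Let go within 4 mm, it centres itself.
- head_vee1 (a point): Middle of the second vee, 120 degrees anticlockwise (from above) of the first; home, it sits on the second ball.
- head_vee2 (a point): Middle of the third vee, 120 degrees clockwise of the first; home, it sits on the third ball.
- head_slot (a point): Middle of the slot for the crossbar, at the plate's top: 15 mm wide, 72 mm long, its length 10 degrees anticlockwise (from above) of the head's x. So the head goes over the crossbar 80 degrees anticlockwise of home, give or take 5, and turns 80 degrees clockwise to home. Half a turn out it also enters, but never seats.
- head_cam (a point): Level top of one of the two steel cams (10.5 mm high) on the plate that lift the crossbar as the head turns clockwise: it meets the ramp after some 15 to 30 degrees of turn and is on the level from about 70; stop about 19 degrees past home. Turning needs up to 0.4 N m. Spring pull: up to 13 N riding on the level, 4 to 9 N home. The steel is oiled and slippery.
- head_mirror (a point): Middle of the mirror, 70 mm out along the head's +x, 31 mm above the underside: 66 x 50 mm glass in a black frame tipped back 40 degrees, looking outward and up.
- carton_small: Bystander, to be left where it is: small white product carton, 100 x 50 x 30 mm, lying beyond the work; origin under its centre.
- label_roll: Bystander, to be left where it is: small roll of white labels on its side, 52 mm across and 26 mm high with a loose tail, beyond the head; origin under it.
- clip_box: Bystander, to be left where it is: small dark blue box of clips, 40 x 50 x 18 mm, front right; origin under its centre.
- tape_rule: Bystander, to be left where it is: yellow and black pocket tape measure, 68 x 80 x 36 mm, with its strap, left of the foot; origin under it at one end of the case.
Things that resemble listed ones, but are neither listed nor needed, are in the scene too. What is shaped like the mirror_foot but blue or brown is not meant.

How it is judged:
By the outcome, as a careful person would: the job done as asked, in the order asked, and still so for the second after the job is handed in, with the robot touching nothing.
It also fails if it takes over 72 s, if anything falls off the work surface, if the arm or the gripper's body presses on something with over 40 N, if the wrist force passes 120 N, or if a joint passes its speed limit or range.

### The arm

A 6-joint arm with a two-finger parallel gripper is mounted at the origin on a cart in front of the work surface, level with it; the furniture and walls round the work are solid. World frame = base frame: x ahead of the robot, y to its left, z up, the work surface at z = 0. Lengths are in m, angles in rad, forces in N, time in s.
With the tool pointing down it reaches from about 0.35 to 0.975 m from the base axis. Payload 4.9 kg.
Tool frame: the origin (TCP) lies midway between the tips of the shut fingers; the grasp point (between the pads) lies 19 mm behind it; z points along the fingers, y is the line along which they close (so a half turn about z gives the same grasp; the last joint's range is limited). The gripper opens to 85 mm and grips with 20 to 120 N. Pads are 22 mm wide; open, the fingers measure 114 mm over their backs; the gripper's body (76 mm by 85 mm) begins 54 mm behind the grasp point. The pads swing forward as they close: fully open they stand 13 mm farther back than shut.
Start: joints at [1.059, 0.053, 1.613, -0, 1.476, -0.119], TCP at [0.239, 0.577, 0.231] pointing down, gripper open.
Joint ranges: [-3.01, 3.01], [-1.01, 2.22], [0.06, 2.58], [-1.02, 4.17], [0.09, 2.62], [-3.14, 3.14]. Speed limits (rad/s): [2.57, 2.57, 3.14, 3.14, 3.14, 3.14].

### API

Orientations are given as a rotation vector (axis times angle).
In Python, from station import ctrl, optics, job gives the robot as it stands.
- The arm moves only by the shell command python3 -m jog 'ROWS' [OPENING] [FORCE]. ROWS is JSON, a list of rows, each a list of 2 entries, a list of its own where there are three numbers: the shift along the tool's x, y, z in m, then the turn, a rotation vector about the tool's x, y, z in rad. A call has 1 to 5 rows; each row is the pose to reach, as a shift and turn from the pose commanded when the call began, along the tool's axes at that moment; what a row does not reach only later rows make up. A row lasts 1/10 s, in which the tool goes at most 50 mm and 8.59 degrees, less where a joint would pass 70% of its speed; a pose out of reach is approached as far as the arm can. A call with a gripper value outside its range is refused whole. OPENING is the opening, from 0 (shut) to 1 (fully open), set as the call begins (- or left out, the last holds). The fingers move at their own pace and stop on an object; FORCE is the grip in N (left out, the last holds). Time passes only in rows, so rows that repeat a pose let the fingers close. It gives the time, the measured TCP pose, the force, the opening and the grip force at its end, in the units of the state.
- ctrl.get_obs(): the state, without advancing time (a new reading comes with each control period).
- optics.get_image(name): name is "scene" or "top" or "wrist"; returns a dict with "image" (420x560x3 uint8, blue, green, red), "fx", "fy", "cx", "cy" (pixels), "D" ([k1, k2, p1, p2, k3] as OpenCV has them; the pictures are not rectified), "rvec" (rotation vector, rad) and "tvec" (3), from world to camera coordinates, as OpenCV has them; the wrist camera has in their place "mount" (4x4, takes a point from camera to tool coordinates, whose origin is the TCP and whose axes are the flange's). Camera axes: x right, y down, z forward; pixel columns grow to the right and rows downward; lengths in m; the calibration is good to about 2 mm. A picture is of the moment at which its call begins: read the wrist's pose just before it. There is no depth.
- job.finish_job(): hands the job in; it is judged then, once.
The state is a dict: "t": time; "q": joint angles; "dq": joint speeds; "effort": joint torques, N m; "tool_pos": TCP position; "tool_rot": TCP orientation; "contact_force": force on the tool from outside, world axes, zero at the start; "wrist_torque": the same for the moment, N m; "opening": finger opening in m; "grip_force": force on a finger pad.
Only numpy, scipy, OpenCV 4.12 (cv2) and the standard library are available. Lean on these libraries where they do the work, as an engineer would, in place of code of your own. Each camera call takes 0.05 s, during which the arm holds its last target. There are 200 camera calls.

## Working session

There is one attempt and no reset: what is moved stays moved. The work goes in short steps, Python scripts to look and compute and a shell command to move; the robot and the scene stay as the last step left them, time stands still between calls to the robot, and variables do not carry over. Pictures are saved under pics/ and viewed, at most 12 in all, crops included, and the job is handed in when it is done.

```bash
ls; mkdir -p pics; python3 - <<'E'
from station import ctrl, optics, job
import cv2,pickle
o=ctrl.get_obs();print(o)
d={}
for n in("scene","top","wrist"):
    im=optics.get_image(n);d[n]=im;cv2.imwrite(f"pics/a_{n}.png",im["image"])
    print(n,{k:v for k,v in im.items() if k!="image"})
pickle.dump((o,d),open("a.pkl","wb"))
E
```

```text
pics
{'t': 0.0, 'q': array([ 1.05897366e+00,  5.33027720e-02,  1.61432856e+00,  1.36044047e-05,
        1.47601207e+00, -1.19022971e-01]), 'dq': array([ 1.07327726e-04, -9.37538417e-04,  1.50505122e-03,  1.13658978e-05,
        2.08825406e-04,  1.92933563e-03]), 'effort': array([-2.21793540e-03, -3.93666101e+01, -3.70184398e+01, -2.65634244e-04,
        6.73033472e-03, -2.60067935e-06]), 'tool_pos': array([0.23892871, 0.57683445, 0.23007592]), 'tool_rot': array([-6.12924385e-01, -3.08055856e+00,  3.05515220e-03]), 'contact_force': array([-0.39707807, -0.11772797,  0.4062385 ]), 'wrist_torque': array([-0.0246999 ,  0.02718852, -0.01500243]), 'grip_force': 0.0, 'opening': 0.08536946303311632}
scene {'fx': 409.39004130743933, 'fy': 409.39004130743933, 'cx': 280.51606347085686, 'cy': 209.4377939763099, 'D': array([-0.10127881,  0.        ,  0.        ,  0.        ,  0.        ]), 'rvec': array([ 2.15502104, -1.08472111,  0.46097141]), 'tvec': array([-0.30759236,  0.39499747,  0.85980738])}
top {'fx': 383.95196875863195, 'fy': 383.95196875863195, 'cx': 279.8710647572749, 'cy': 204.60304869054553, 'D': array([-0.01649922,  0.        ,  0.        ,  0.        ,  0.        ]), 'rvec': array([ 2.11446382, -2.17212361,  0.16468167]), 'tvec': array([0.08165032, 0.58001465, 1.25930634])}
wrist {'fx': 356.5644977574593, 'fy': 356.5644977574593, 'cx': 276.30886724610457, 'cy': 205.56631500782623, 'D': array([-0.09317612,  0.        ,  0.        ,  0.        ,  0.        ]), 'mount': array([[-3.21922600e-04, -9.64139656e-01, -2.65395216e-01,
         6.63423806e-02],
       [ 9.99999817e-01, -4.46541047e-04,  4.09221354e-04,
        -1.95599682e-04],
       [-5.13056393e-04, -2.65395036e-01,  9.64139623e-01,
        -1.41155057e-01],
       [ 0.00000000e+00,  0.00000000e+00,  0.00000000e+00,
         1.00000000e+00]])}
```

View pics/a_top.png

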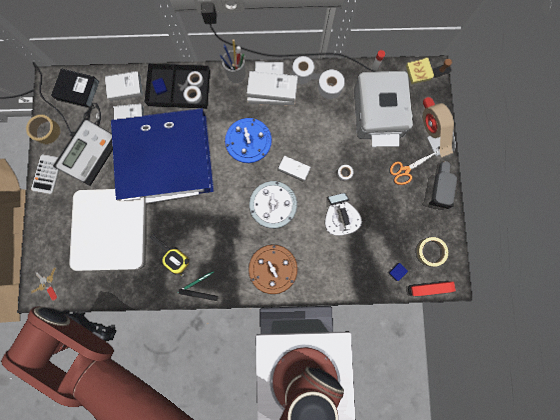

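View pics/a_scene.png

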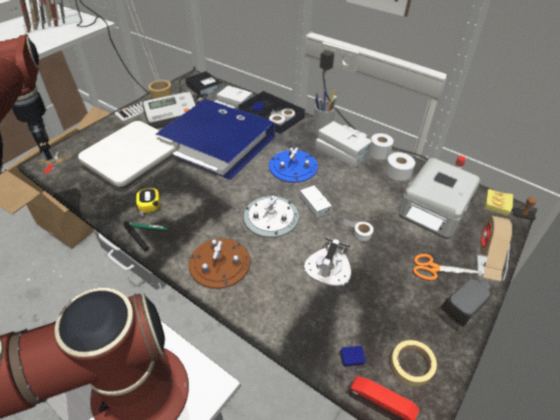

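The top view shows the grey foot at about (273,204). The head is at about (342,215), with its mirror away at (336,198). The blue (248,140) and brown (273,269) feet are decoys. Next I'll get rough positions, then look closer with the wrist camera.

```bash
cat > h.py <<'E'
import numpy as np,cv2,pickle
from scipy.spatial.transform import Rotation as R
def K(im): return np.array([[im["fx"],0,im["cx"]],[0,im["fy"],im["cy"]],[0,0,1.]])
def campose(im,o=None):  # cam->world R, origin
    if "mount" in im:
        T=np.eye(4);T[:3,:3]=R.from_rotvec(o["tool_rot"]).as_matrix();T[:3,3]=o["tool_pos"]
        M=T@im["mount"];return M[:3,:3],M[:3,3]
    r=R.from_rotvec(im["rvec"]).as_matrix().T;return r,-r@im["tvec"]
def ray(im,px,o=None):
    px=np.asarray(px,float).reshape(-1,1,2)
    n=cv2.undistortPoints(px,K(im),im["D"])[:,0]
    r,c=campose(im,o);return c,np.c_[n,np.ones(len(n))]@r.T
def onplane(im,px,z,o=None):
    c,d=ray(im,px,o);return c+d*((z-c[2])/d[:,2])[:,None]
def proj(im,P,o=None):
    r,c=campose(im,o);P=np.asarray(P,float).reshape(-1,3)
    return cv2.projectPoints(P,R.from_matrix(r.T).as_rotvec(),-r.T@c,K(im),im["D"])[0][:,0]
def totool(o,P):
    r=R.from_rotvec(o["tool_rot"]).as_matrix();return (np.asarray(P)-o["tool_pos"])@r
E
python3 - <<'E'
from h import *
o,d=pickle.load(open("a.pkl","rb"))
t=d["top"]
print("foot",onplane(t,[(273,204)],.02)); print("head",onplane(t,[(342,215),(336,198),(344,215)],.03))
print("oth",onplane(t,[(294,168),(345,172),(398,271),(175,260)],.02))
print(R.from_rotvec(o["tool_rot"]).as_matrix())
E
```

```text
foot [[0.58841846 0.08962539 0.02      ]]
head [[ 0.54248298 -0.14539793  0.03      ]
 [ 0.60192526 -0.12776183  0.03      ]
 [ 0.54229783 -0.152239    0.03      ]]
oth [[ 0.71423679  0.01286413  0.02      ]
 [ 0.6950917  -0.16539522  0.02      ]
 [ 0.34829977 -0.32657978  0.02      ]
 [ 0.40540088  0.42628228  0.02      ]]
[[-9.23840397e-01  3.82776552e-01 -1.01619533e-03]
 [ 3.82777815e-01  9.23838715e-01 -1.78131562e-03]
 [ 2.56954733e-04 -2.03462835e-03 -9.99997897e-01]]
```

View pics/a_wrist.png

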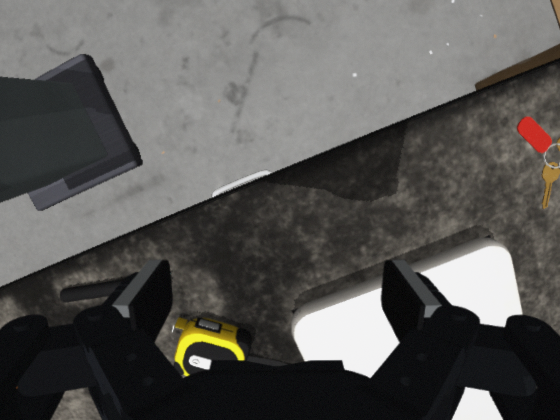

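The wrist view shows image-up is tool +x, with the tape rule and scanner lid below. I'll fly over to the foot.

```bash
python3 -m jog '[[[-0.04,-0.025,0],[0,0,0]],[[-0.08,-0.05,0],[0,0,0]],[[-0.12,-0.074,0],[0,0,0]],[[-0.16,-0.099,0],[0,0,0]],[[-0.20,-0.124,0],[0,0,0]]]'
python3 -m jog '[[[-0.04,-0.025,0],[0,0,0]],[[-0.08,-0.05,0],[0,0,0]],[[-0.12,-0.074,0],[0,0,0]],[[-0.16,-0.099,0],[0,0,0]],[[-0.20,-0.124,0],[0,0,0]]]'
python3 -m jog '[[[-0.04,-0.025,0],[0,0,0]],[[-0.08,-0.05,0],[0,0,0]],[[-0.12,-0.074,0],[0,0,0]],[[-0.124,-0.076,0],[0,0,0]],[[-0.124,-0.076,0],[0,0,0]]]'
python3 -m jog '[[[0,0,0],[0,0,0]],[[0,0,0],[0,0,0]]]'
python3 - <<'E'
from station import ctrl, optics
import cv2,pickle
o=ctrl.get_obs();print(o["q"],o["tool_pos"],o["tool_rot"],o["contact_force"])
im=optics.get_image("wrist");cv2.imwrite("pics/b.png",im["image"]);pickle.dump((o,im),open("b.pkl","wb"))
E
```

```text
t: 0.65
tool_pos: [0.3771, 0.3846, 0.231]
tool_rot: [-0.612, -3.081, 0.0]
contact_force: [-0.3, 0.2, -0.1]
opening: 0.0858
grip_force: 0.0
t: 1.15
tool_pos: [0.5145, 0.1934, 0.2311]
tool_rot: [-0.613, -3.081, -0.0]
contact_force: [0.2, 1.1, -0.2]
opening: 0.0852
grip_force: 0.0
t: 1.65
tool_pos: [0.5995, 0.0764, 0.2306]
tool_rot: [-0.616, -3.079, -0.0]
contact_force: [-0.5, 0.0, -0.2]
opening: 0.0851
grip_force: 0.0
t: 1.85
tool_pos: [0.5986, 0.0788, 0.2312]
tool_rot: [-0.61, -3.081, -0.0]
contact_force: [0.3, -0.2, -0.5]
opening: 0.0854
grip_force: 0.0
[ 7.50573527e-03  3.10715818e-03  1.66366504e+00  2.01317123e-04
  1.47519498e+00 -1.17225147e+00] [0.59856834 0.07875088 0.23119253] [-6.10287306e-01 -3.08133010e+00 -1.89666140e-04] [ 0.30729403 -0.22252215 -0.48205438]
```

View pics/b.png

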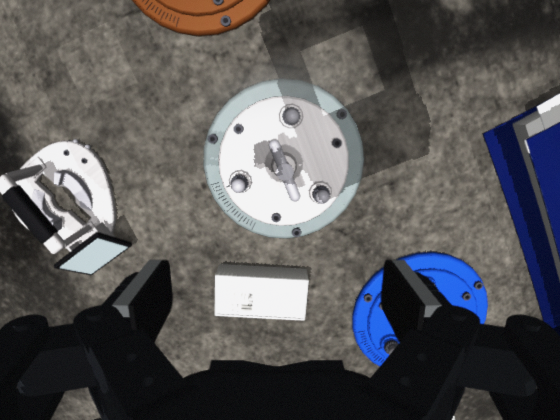

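The foot is at (284,160), with balls at (291,116), (239,184) and (320,192) and the crossbar running (275,145)–(293,197). The head is at (65,210), with its mirror at (95,250). I'll enlarge both.

```bash
python3 - <<'E'
import cv2,numpy as np
a=cv2.imread("pics/b.png")
c=cv2.resize(a[70:250,190:380],None,fx=2.1,fy=3*0.7,interpolation=cv2.INTER_CUBIC)
e=cv2.resize(a[120:300,0:180],None,fx=2.1,fy=2.1,interpolation=cv2.INTER_CUBIC)
m=np.zeros((378,399+378,3),np.uint8);m[:,:399]=c;m[:,399:]=e
m=(255*(m/255.)**1.5).astype(np.uint8)
cv2.imwrite("pics/b2.png",m)
E
```

```text
(no output)
```

View pics/b2.png

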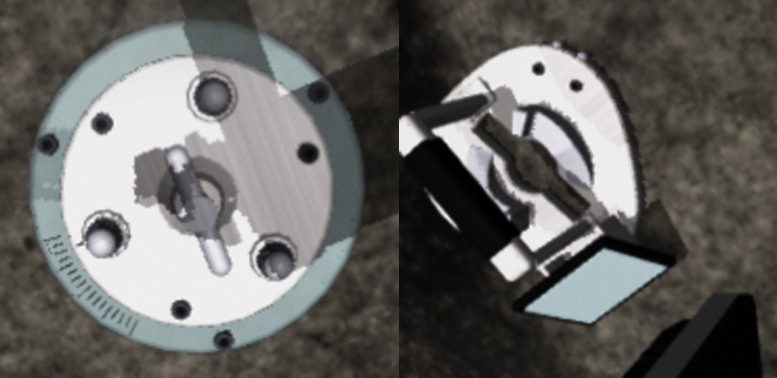

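```bash
python3 - <<'E'
from h import *
o,im=pickle.load(open("b.pkl","rb"))
f=lambda p:np.array(p)/2.1+[190,70]
g=lambda p:(np.array(p)-[399,0])/2.1+[0,120]
B=onplane(im,f([(212,95),(103,238),(276,261)]),.034,o);print(B)
bar=onplane(im,f([(176,155),(218,268)]),.057,o);print(bar,np.linalg.norm(bar[1]-bar[0]))
# circumcentre
A=2*(B[1:]-B[0])[:,:2];b=(B[1:,:2]**2).sum(1)-(B[0,:2]**2).sum();c=np.linalg.solve(A,b);print("c",c,np.linalg.norm(B[:,:2]-c,axis=1))
print("ang",np.degrees(np.arctan2(*(B[:,:2]-c).T[::-1])))
v=bar[1]-bar[0];print("bar ang",np.degrees(np.arctan2(v[1],v[0])),bar.mean(0))
hsv=cv2.cvtColor(im["image"],cv2.COLOR_BGR2HSV)
# flange extremes
print("flange",onplane(im,f([(196.5,186)]),.009,o))
h=onplane(im,g([(415,150),(510,260)]),.064,o);print("handle",h,np.degrees(np.arctan2(*(h[1]-h[0])[1::-1])))
t=pickle.load(open("a.pkl","rb"))[1]["top"]
print(onplane(t,[(336,198),(342,213)],.05))
E
```

```text
[[0.54826947 0.114126   0.034     ]
 [0.58881503 0.04367891 0.034     ]
 [0.62949942 0.11364618 0.034     ]]
[[0.56457812 0.09034699 0.057     ]
 [0.61653594 0.08854496 0.057     ]] 0.05198905944691285
c [0.58874649 0.09053093] [0.04685207 0.04685207 0.04685207]
ang [149.76101327 -89.91618102  29.56209905]
bar ang -1.9863626926987923 [0.59055703 0.08944597 0.057     ]
flange [[0.58640375 0.091769   0.009     ]]
handle [[ 0.50616113 -0.15723552  0.064     ]
 [ 0.56873147 -0.1421454   0.064     ]] 13.55912189623148
[[ 0.59859934 -0.12470861  0.05      ]
 [ 0.54685103 -0.14242131  0.05      ]]
```

The balls give ring yaw ≈ -90.2° and centre ≈ (0.588, 0.0905). So the head enters at yaw -10° and is home at -90°. I'll use tool yaw = head yaw + 180° (pick 195°, entry 170°, home 90°). Next I'll look from above the head.

```bash
python3 -m jog '[[[-0.011,-0.043,0],[0,0,-0.131]],[[-0.023,-0.086,0],[0,0,-0.262]],[[-0.034,-0.13,0],[0,0,-0.393]],[[-0.046,-0.173,0],[0,0,-0.524]],[[-0.057,-0.216,0],[0,0,-0.655]]]'
python3 -m jog '[[[0,0,0],[0,0,0]],[[0,0,0],[0,0,0]],[[0,0,0],[0,0,0]]]'
python3 - <<'E'
from station import ctrl, optics
import cv2,pickle
o=ctrl.get_obs();print(o["q"],o["tool_pos"],o["tool_rot"],o["contact_force"])
im=optics.get_image("wrist");pickle.dump((o,im),open("c.pkl","wb"))
a=cv2.resize(im["image"][60:320,120:440],(800,650),interpolation=cv2.INTER_CUBIC)[:600];cv2.imwrite("pics/c.png",a)
E
```

```text
t: 2.4
tool_pos: [0.5688, -0.1443, 0.2317]
tool_rot: [-0.422, 3.112, -0.0]
contact_force: [1.0, 0.6, 0.2]
opening: 0.0854
grip_force: 0.0
t: 2.7
tool_pos: [0.5694, -0.1425, 0.2314]
tool_rot: [-0.412, 3.114, 0.001]
contact_force: [0.9, 0.8, -0.5]
opening: 0.0857
grip_force: 0.0
[-3.72132893e-01 -3.71798332e-02  1.70315102e+00  4.47460411e-04
  1.47562437e+00 -2.20608740e+00] [ 0.56937034 -0.14245053  0.2313789 ] [-4.12082056e-01  3.11423466e+00  6.14941682e-04] [ 0.85430892  0.79243986 -0.49018077]
```

View pics/c.png

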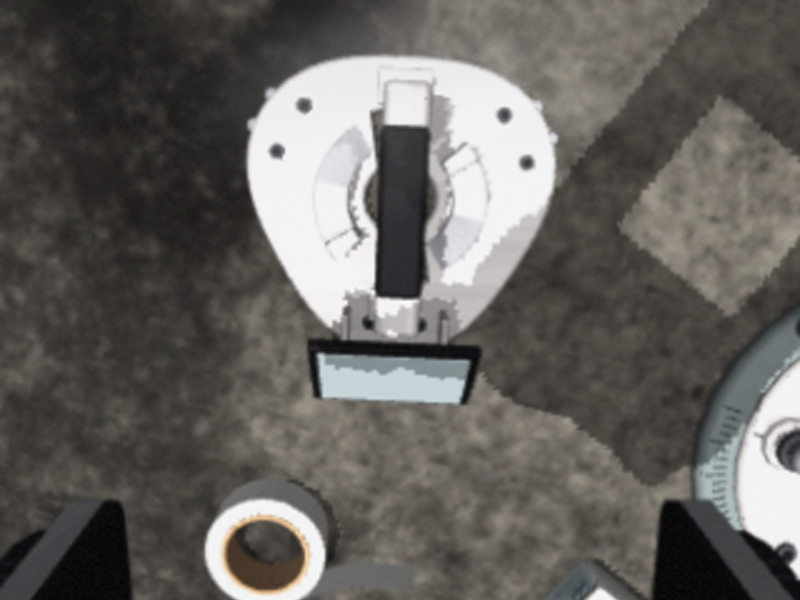

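The head is upright in view. The black grip runs (405,126)–(399,297), with the mirror at the bottom around (395,375) and plate screws at (305,105), (277,151), (505,115) and (527,162).

```bash
python3 - <<'E'
from h import *
o,im=pickle.load(open("c.pkl","rb"))
f=lambda p:np.array(p)/2.5+[120,60]
g=onplane(im,f([(405,126),(399,297)]),.0708,o);print(g,g.mean(0),np.linalg.norm(g[0]-g[1]),np.degrees(np.arctan2(*(g[1]-g[0])[1::-1])))
s=onplane(im,f([(305,105),(277,151),(505,115),(527,162)]),.008,o)
for i,j in((0,2),(1,3)):
    v=s[i]-s[j];print("lobe",np.degrees(np.arctan2(v[1],v[0]))-0,(s[i]+s[j])/2)
G=g.mean(0);r=R.from_rotvec(o["tool_rot"]).as_matrix()
print("toolyaw",np.degrees(np.arctan2(r[1,0],r[0,0])),"grip in tool",totool(o,[G[0],G[1],.064]))
print("foot in tool of yaw",r)
E
```

```text
[[ 0.50584761 -0.15520036  0.0708    ]
 [ 0.5616928  -0.14209363  0.0708    ]] [ 0.53377021 -0.14864699  0.0708    ] 0.05736263842110977 13.208127461045965
lobe -77.68818040853446 [ 0.49986726 -0.15571747  0.008     ]
lobe -77.39276729388538 [ 0.51765772 -0.15208191  0.008     ]
toolyaw -164.92458621523016 grip in tool [0.03603042 0.00321574 0.16737064]
foot in tool of yaw [[-9.65584294e-01 -2.60090265e-01  1.59269438e-04]
 [-2.60090181e-01  9.65584240e-01  4.15997997e-04]
 [-2.61985088e-04  3.60256715e-04 -9.99999901e-01]]
```

```bash
python3 -m jog '[[[0.036,0.003,0],[0,0,0.038]],[[0.036,0.003,0.035],[0,0,0.038]],[[0.036,0.003,0.07],[0,0,0.038]],[[0.036,0.003,0.105],[0,0,0.038]],[[0.036,0.003,0.14],[0,0,0.038]]]' 0.6
python3 -m jog '[[[0,0,0.015],[0,0,0]],[[0,0,0.03],[0,0,0]],[[0,0,0.045],[0,0,0]],[[0,0,0.045],[0,0,0]]]'
python3 - <<'E'
from station import ctrl, optics
import cv2,pickle
from h import *
o=ctrl.get_obs();print(o["tool_pos"],o["tool_rot"],o["contact_force"],o["wrist_torque"])
G=np.array([.5338,-.1486,.064]);print(totool(o,G))
im=optics.get_image("wrist");cv2.imwrite("pics/d.png",im["image"])
E
```

```text
t: 3.25
tool_pos: [0.5341, -0.1487, 0.0904]
tool_rot: [-0.354, 3.121, -0.001]
contact_force: [0.4, -1.0, 0.3]
opening: 0.0511
grip_force: 0.0
t: 3.65
tool_pos: [0.533, -0.1497, 0.0449]
tool_rot: [0.352, -3.12, -0.002]
contact_force: [0.0, 0.5, -0.8]
opening: 0.0508
grip_force: 0.0
[ 0.53302848 -0.14971677  0.04489299] [ 3.51763045e-01 -3.11969766e+00 -1.92407681e-03] [ 0.0309871   0.49413165 -0.840731  ] [-0.01054069 -0.00364245  0.0153807 ]
[-0.0009631   0.00094475 -0.0191076 ]
```

View pics/d.png

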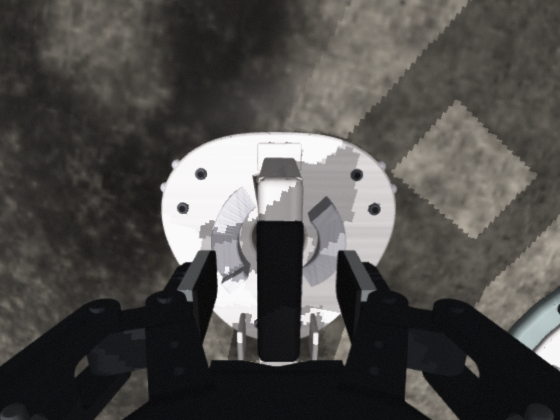

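The grip is centred between the pads (columns 205–352, bar at 280). Closing and lifting.

```bash
python3 -m jog '[[[0,0,0],[0,0,0]],[[0,0,0],[0,0,0]],[[0,0,0],[0,0,0]],[[0,0,0],[0,0,0]],[[0,0,0],[0,0,0]]]' 0.0 60
python3 -m jog '[[[0,0,0],[0,0,0]],[[0,0,0],[0,0,0]],[[0,0,0],[0,0,0]],[[0,0,0],[0,0,0]],[[0,0,0],[0,0,0]]]'
python3 -m jog '[[[0,0,-0.005],[0,0,0]],[[0,0,-0.025],[0,0,0]],[[0,0,-0.055],[0,0,0]],[[0,0,-0.09],[0,0,0]],[[0,0,-0.09],[0,0,0]]]'
python3 - <<'E'
from station import ctrl, optics
import cv2,pickle
from h import *
o=ctrl.get_obs();print(o)
r=R.from_rotvec(o["tool_rot"]).as_matrix();print(r)
im=optics.get_image("wrist");cv2.imwrite("pics/e.png",im["image"]);pickle.dump((o,im),open("e.pkl","wb"))
E
```

```text
t: 4.2
tool_pos: [0.5347, -0.1508, 0.0478]
tool_rot: [-0.351, 3.12, -0.002]
contact_force: [-0.9, 0.3, 6.2]
opening: 0.0149
grip_force: 59.7
t: 4.7
tool_pos: [0.5347, -0.1508, 0.0478]
tool_rot: [-0.351, 3.12, -0.002]
contact_force: [-0.2, 0.3, 6.5]
opening: 0.0154
grip_force: 59.7
t: 5.2
tool_pos: [0.5364, -0.1515, 0.1411]
tool_rot: [-0.351, 3.114, -0.007]
contact_force: [1.1, 0.1, -2.5]
opening: 0.0152
grip_force: 59.0
{'t': 5.2, 'q': array([-4.08724250e-01, -4.08083270e-02,  1.86127147e+00, -2.14919020e-05,
        1.31220940e+00, -2.20371758e+00]), 'dq': array([-0.00245712,  0.04164825,  0.055679  , -0.00160717, -0.0448481 ,
        0.00153174]), 'effort': array([ 2.30195168e-01, -3.32148135e+01, -3.35789037e+01, -2.05452998e-03,
        6.78180568e-01, -1.10984452e-03]), 'tool_pos': array([ 0.53642384, -0.1514791 ,  0.14112855]), 'tool_rot': array([-0.3505739 ,  3.11418735, -0.00698328]), 'contact_force': array([ 1.13540387,  0.09687434, -2.50087056]), 'wrist_torque': array([-0.01695616, -0.09745799, -0.02650829]), 'grip_force': 59.03107246791478, 'opening': 0.015209765472241413}
[[-0.97494239 -0.22230716  0.00817699]
 [-0.2223416   0.97496231 -0.00356422]
 [-0.0071799  -0.00529299 -0.99996022]]
```

View pics/e.png

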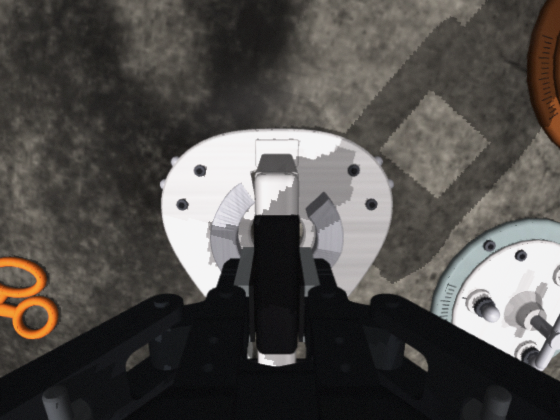

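The head hangs level in the grip, with plate screws at (201,170), (182,204), (353,171) and (371,204). I'll work out the head's offset in tool axes and the foot target.

```bash
python3 - <<'E'
from h import *
o,im=pickle.load(open("e.pkl","rb"))
P=[(201,170),(182,204),(353,171),(371,204)]
n=cv2.undistortPoints(np.array(P,float).reshape(-1,1,2),K(im),im["D"])[:,0]
d=np.c_[n,np.ones(4)]@im["mount"][:3,:3].T;c=im["mount"][:3,3]
T=c+d*((.0398-c[2])/d[:,2])[:,None];print(T)
print((T[0]+T[2])/2,(T[1]+T[3])/2)
for i,j in((0,2),(1,3)):v=T[j]-T[i];print(np.degrees(np.arctan2(-v[0],v[1])),np.linalg.norm(v))
oc,ic=pickle.load(open("c.pkl","rb"))
s=onplane(ic,np.array([(305,105),(277,151),(505,115),(527,162)])/2.5+[120,60],.008,oc)
print([np.linalg.norm(s[i]-s[j]) for i,j in((0,2),(1,3))])
# head centre from screws: lobe centre axis distances
r=R.from_rotvec(o["tool_rot"]).as_matrix()
print("yaw",np.degrees(np.arctan2(r[1,0],r[0,0])))
E
```

```text
[[ 0.03575142 -0.03930408  0.0398    ]
 [ 0.01762148 -0.0504461   0.0398    ]
 [ 0.03520511  0.0389918   0.0398    ]
 [ 0.01758373  0.04958364  0.0398    ]]
[ 0.03547827 -0.00015614  0.0398    ] [ 0.0176026  -0.00043123  0.0398    ]
0.3997742817007602 0.07829778629309071
0.021620305069693493 0.10002975441620235
[np.float64(0.07942334133267322), np.float64(0.10041959886720912)]
yaw -167.1530595014481
```

```bash
python3 -m jog '[[[-0.01,0.01,-0.02],[0,0,0.03]],[[-0.033,0.032,-0.04],[0,0,0.08]],[[-0.058,0.057,-0.06],[0,0,0.13]],[[-0.083,0.082,-0.08],[0,0,0.18]],[[-0.108,0.107,-0.1],[0,0,0.23]]]'
python3 - <<'E'
from h import *
from station import ctrl
o=ctrl.get_obs();r=R.from_rotvec(o["tool_rot"]).as_matrix();yaw=np.degrees(np.arctan2(r[1,0],r[0,0]))
print("to go",totool(o,[.69,.09,.25]),"turn",np.radians(yaw%360-170))
E
```

```text
t: 5.75
tool_pos: [0.6142, -0.0206, 0.2329]
tool_rot: [-0.013, -3.136, -0.001]
contact_force: [0.5, -0.6, -4.3]
opening: 0.0149
grip_force: 59.1
to go [-0.07479122  0.11125747 -0.01743459] turn 0.1663884384926968
```

```bash
python3 -m jog '[[[-0.025,0.037,-0.006],[0,0,0.055]],[[-0.05,0.074,-0.012],[0,0,0.11]],[[-0.07,0.104,-0.016],[0,0,0.16]],[[-0.073,0.109,-0.017],[0,0,0.166]],[[-0.073,0.109,-0.017],[0,0,0.166]]]'
python3 -m jog '[[[0,0,0],[0,0,0]],[[0,0,0],[0,0,0]],[[0,0,0],[0,0,0]],[[0,0,0],[0,0,0]]]'
python3 - <<'E'
from h import *
from station import ctrl, optics
o=ctrl.get_obs();r=R.from_rotvec(o["tool_rot"]).as_matrix();yaw=np.degrees(np.arctan2(r[1,0],r[0,0]))
print(yaw,o["contact_force"],r[:,2])
im=optics.get_image("wrist");pickle.dump((o,im),open("f.pkl","wb"))
a=cv2.resize(im["image"][0:230,180:440],(780,690),interpolation=cv2.INTER_CUBIC)[:600]
cv2.imwrite("pics/f.png",a)
E
```

```text
t: 6.25
tool_pos: [0.6879, 0.0875, 0.2494]
tool_rot: [-0.266, -3.125, 0.002]
contact_force: [0.3, -0.7, -4.1]
opening: 0.0148
grip_force: 59.3
t: 6.65
tool_pos: [0.6886, 0.0857, 0.2534]
tool_rot: [0.271, 3.13, -0.0]
contact_force: [0.1, 0.4, -3.8]
opening: 0.0151
grip_force: 59.3
170.09276836298707 [ 0.09150555  0.35416299 -3.76372488] [ 2.12140407e-05 -7.85517466e-05 -9.99999997e-01]
```

View pics/f.png

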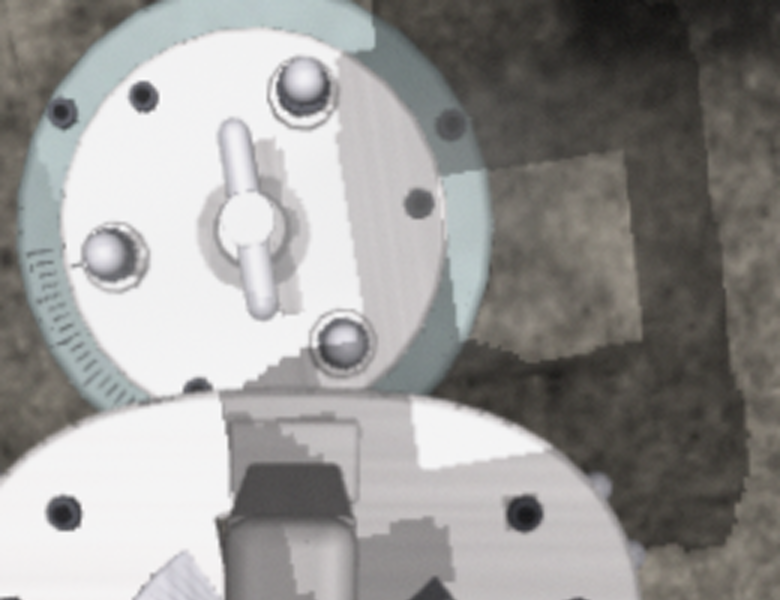

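Ball centres are at (305,83), (108,252) and (343,342) in the crop, and the crossbar runs (231,117)–(265,320).

```bash
python3 - <<'E'
from h import *
o,im=pickle.load(open("f.pkl","rb"))
f=lambda p:np.array(p)/3.+[180,0]
B=onplane(im,f([(305,83),(108,252),(343,342)]),.034,o)
A=2*(B[1:]-B[0])[:,:2];b=(B[1:,:2]**2).sum(1)-(B[0,:2]**2).sum();c=np.linalg.solve(A,b);print("c",c,np.linalg.norm(B[:,:2]-c,axis=1),"mean",B.mean(0))
print("ring",np.degrees(np.arctan2(*(B[:,:2]-B.mean(0)[:2]).T[::-1]))-[150,-90,30])
bar=onplane(im,f([(231,117),(265,320)]),.057,o);v=bar[1]-bar[0];print(np.linalg.norm(v),bar.mean(0),np.degrees(np.arctan2(v[1],v[0])))
E
```

```text
c [0.59081134 0.09028225] [0.04708759 0.04708759 0.04708759] mean [0.59088272 0.09044116 0.034     ]
ring [-1.05345369 -0.75947767 -0.71496229]
0.05981248333984719 [0.59074788 0.09014428 0.057     ] -0.4965487837463635
```

```bash
python3 -m jog '[[[0.035,-0.005,0],[0,0,0.01]],[[0.07,-0.009,0.02],[0,0,0.01]],[[0.098,-0.0134,0.06],[0,0,0.01]],[[0.098,-0.0134,0.1],[0,0,0.01]],[[0.098,-0.0134,0.128],[0,0,0.01]]]'
python3 -m jog '[[[0,0,0],[0,0,0]],[[0,0,0],[0,0,0]],[[0,0,0],[0,0,0]],[[0,0,0],[0,0,0]],[[0,0,0],[0,0,0]]]'
cat > s.py <<'E'
from h import *
from station import ctrl
o=ctrl.get_obs();r=R.from_rotvec(o["tool_rot"]).as_matrix();yaw=np.degrees(np.arctan2(r[1,0],r[0,0]))
print("pos",(o["tool_pos"]*1e3).round(2),"yaw %.2f"%yaw,"ax",(r[:,2]*1e3).round(1),"F",o["contact_force"].round(2),"M",o["wrist_torque"].round(3),"grip",round(o["grip_force"],1))
t=totool(o,[.590,.0894,.0888]);print("to ride centre, tool mm",(t*1e3).round(2))
E
python3 s.py
```

```text
t: 7.2
tool_pos: [0.5876, 0.09, 0.1226]
tool_rot: [-0.285, -3.126, 0.001]
contact_force: [0.8, 0.1, -4.3]
opening: 0.0153
grip_force: 58.8
t: 7.7
tool_pos: [0.5913, 0.0901, 0.1274]
tool_rot: [0.285, 3.125, 0.001]
contact_force: [0.1, 0.6, -3.4]
opening: 0.0154
grip_force: 59.2
pos [591.34  90.14 127.39] yaw 169.58 ax [    3.3     0.  -1000. ] F [ 0.1   0.57 -3.4 ] M [-0.03   0.015 -0.006] grip 59.2
to ride centre, tool mm [ 1.31 -1.   38.58]
```

```bash
python3 -m jog '[[[0.0013,-0.0008,0.004],[0,0,0]],[[0.0013,-0.0008,0.008],[0,0,0]],[[0.0013,-0.0008,0.012],[0,0,0]],[[0.0013,-0.0008,0.013],[0,0,0]],[[0.0013,-0.0008,0.013],[0,0,0]]]'; python3 s.py
python3 -m jog '[[[0,0,0.001],[0,0,0]],[[0,0,0.002],[0,0,0]],[[0,0,0.003],[0,0,0]],[[0,0,0.004],[0,0,0]],[[0,0,0.005],[0,0,0]]]'; python3 s.py
```

```text
t: 8.2
tool_pos: [0.5882, 0.0896, 0.1116]
tool_rot: [-0.285, -3.127, 0.0]
contact_force: [0.1, -0.7, -3.6]
opening: 0.0153
grip_force: 59.2
pos [588.21  89.58 111.61] yaw 169.59 ax [   -1.2    -0.  -1000. ] F [ 0.13 -0.71 -3.56] M [ 0.019 -0.036  0.013] grip 59.2
to ride centre, tool mm [-1.82  0.15 22.81]
t: 8.7
tool_pos: [0.5886, 0.0896, 0.1073]
tool_rot: [0.285, 3.129, 0.0]
contact_force: [-0.3, 0.7, -3.2]
opening: 0.0158
grip_force: 59.2
pos [588.63  89.58 107.27] yaw 169.58 ax [ 1.e-01  0.e+00 -1.e+03] F [-0.26  0.67 -3.18] M [-0.016  0.054 -0.038] grip 59.2
to ride centre, tool mm [-1.38  0.07 18.47]
```

```bash
for i in 1; do python3 -m jog '[[[0,0,0.001],[0,0,0]],[[0,0,0.002],[0,0,0]],[[0,0,0.003],[0,0,0]],[[0,0,0.004],[0,0,0]],[[0,0,0.005],[0,0,0]]]' >/dev/null; python3 s.py
python3 -m jog '[[[-0.001,0,0.001],[0,0,0]],[[-0.001,0,0.002],[0,0,0]],[[-0.001,0,0.003],[0,0,0]],[[-0.001,0,0.004],[0,0,0]],[[-0.001,0,0.004],[0,0,0]]]' >/dev/null; python3 s.py; done
```

```text
pos [588.6   89.6  102.23] yaw 169.58 ax [    0.    -0. -1000.] F [ 0.55 -0.21 -3.72] M [0.019 0.041 0.011] grip 59.2
to ride centre, tool mm [-1.42  0.06 13.43]
pos [589.44  89.41  98.09] yaw 169.59 ax [-4.e-01 -0.e+00 -1.e+03] F [ 0.6   0.55 -3.8 ] M [-0.011  0.061 -0.009] grip 59.2
to ride centre, tool mm [-0.55  0.09  9.29]
```

The bar is inside the slot without any contact. Next, down to the balls.

```bash
python3 -m jog '[[[-0.0005,0,0.001],[0,0,0]],[[-0.0005,0,0.002],[0,0,0]],[[-0.0005,0,0.003],[0,0,0]],[[-0.0005,0,0.004],[0,0,0]],[[-0.0005,0,0.005],[0,0,0]]]' >/dev/null; python3 s.py
python3 -m jog '[[[0,0,0.0007],[0,0,0]],[[0,0,0.0014],[0,0,0]],[[0,0,0.002],[0,0,0]],[[0,0,0.002],[0,0,0]]]' >/dev/null; python3 s.py
python3 -m jog '[[[0,0,0.0005],[0,0,0]],[[0,0,0.001],[0,0,0]],[[0,0,0.0015],[0,0,0]],[[0,0,0.0015],[0,0,0]]]' >/dev/null; python3 s.py
```

```text
pos [590.06  89.28  93.22] yaw 169.58 ax [   -0.    -0. -1000.] F [-0.21  0.55 -3.27] M [ 0.04   0.05  -0.007] grip 59.2
to ride centre, tool mm [0.08 0.1  4.42]
pos [590.01  89.31  91.2 ] yaw 169.58 ax [-2.e-01 -0.e+00 -1.e+03] F [-0.45 -0.46 -4.02] M [0.013 0.011 0.021] grip 59.2
to ride centre, tool mm [0.03 0.09 2.4 ]
pos [590.32  89.29  90.14] yaw 169.59 ax [ 5.e-01 -1.e-01 -1.e+03] F [-0.48  0.56 -1.87] M [-0.031  0.005 -0.005] grip 59.4
to ride centre, tool mm [0.34 0.05 1.34]
```

```bash
python3 -m jog '[[[0,0,0.0005],[0,0,0]],[[0,0,0.001],[0,0,0]],[[0,0,0.001],[0,0,0]]]' >/dev/null; python3 s.py
python3 -m jog '[[[0,0,0.0005],[0,0,0]],[[0,0,0.001],[0,0,0]],[[0,0,0.001],[0,0,0]]]' >/dev/null; python3 s.py
```

```text
pos [590.73  89.34  89.78] yaw 169.59 ax [ 1.5e+00 -1.0e-01 -1.0e+03] F [-0.53  0.39  1.48] M [-0.071  0.205 -0.028] grip 60.1
to ride centre, tool mm [ 0.73 -0.08  0.98]
pos [591.17  89.4   89.57] yaw 169.59 ax [    2.4     0.  -1000. ] F [-1.31  0.82  6.41] M [-0.238  0.397 -0.014] grip 60.7
to ride centre, tool mm [ 1.15 -0.21  0.77]
```

```bash
python3 -m jog '[[[0,0,-0.0008],[0,0,0.02]],[[0,0,-0.0008],[0,0,0.055]],[[0,0,-0.0008],[0,0,0.09]],[[0,0,-0.0008],[0,0,0.125]],[[0,0,-0.0008],[0,0,0.16]]]' >/dev/null; python3 s.py
python3 -m jog '[[[0,0,0],[0,0,0.035]],[[0,0,0],[0,0,0.07]],[[0,0,0],[0,0,0.105]],[[0,0,0],[0,0,0.14]],[[0,0,0],[0,0,0.175]]]' >/dev/null; python3 s.py
```

```text
pos [591.09  89.17  89.66] yaw 160.32 ax [ 2.5e+00 -3.0e-01 -1.0e+03] F [ 0.23 -0.91  3.49] M [-0.249  0.065  0.058] grip 60.3
to ride centre, tool mm [ 1.11 -0.15  0.85]
pos [590.99  89.16  89.6 ] yaw 150.29 ax [ 2.2e+00 -3.0e-01 -1.0e+03] F [ 0.48 -1.03  3.89] M [-0.115  0.102  0.069] grip 60.3
to ride centre, tool mm [ 0.98 -0.28  0.8 ]
```

```bash
python3 -m jog '[[[0,0,-0.0002],[0,0,0.035]],[[0,0,-0.0002],[0,0,0.07]],[[0,0,-0.0002],[0,0,0.105]],[[0,0,-0.0002],[0,0,0.14]],[[0,0,-0.0002],[0,0,0.175]]]' >/dev/null; python3 s.py
python3 -m jog '[[[0,0,0],[0,0,0.035]],[[0,0,0],[0,0,0.07]],[[0,0,0],[0,0,0.105]],[[0,0,0],[0,0,0.14]],[[0,0,0],[0,0,0.175]]]' >/dev/null; python3 s.py
```

```text
pos [590.78  89.24  89.56] yaw 140.26 ax [ 1.7e+00 -1.0e-01 -1.0e+03] F [-0.15  0.28  2.6 ] M [-0.089  0.088  0.054] grip 60.2
to ride centre, tool mm [ 0.7  -0.37  0.76]
pos [590.69  89.26  89.46] yaw 130.25 ax [ 1.5e+00 -1.0e-01 -1.0e+03] F [-0.55 -0.43  1.86] M [-0.035  0.194  0.139] grip 60.2
to ride centre, tool mm [ 0.55 -0.44  0.66]
```

```bash
for k in 1 ; do python3 -m jog '[[[0,0,0],[0,0,0.035]],[[0,0,0],[0,0,0.07]],[[0,0,0],[0,0,0.105]],[[0,0,0],[0,0,0.14]],[[0,0,0],[0,0,0.175]]]' >/dev/null; python3 s.py
python3 -m jog '[[[0,0,0],[0,0,0.035]],[[0,0,0],[0,0,0.07]],[[0,0,0],[0,0,0.105]],[[0,0,0],[0,0,0.14]],[[0,0,0],[0,0,0.175]]]' >/dev/null; python3 s.py; done
```

```text
pos [590.53  88.84  89.25] yaw 120.24 ax [    1.     -1.1 -1000. ] F [ 0.54 -2.34  3.07] M [-0.328  0.184  0.109] grip 60.3
to ride centre, tool mm [ 0.75 -0.18  0.45]
pos [590.43  89.2   89.12] yaw 110.22 ax [ 8.e-01 -3.e-01 -1.e+03] F [ 0.18 -0.96  2.3 ] M [-0.161  0.207  0.207] grip 60.3
to ride centre, tool mm [ 0.33 -0.34  0.32]
```

```bash
python3 -m jog '[[[0,0,0],[0,0,0.03]],[[0,0,0],[0,0,0.06]],[[0,0,0],[0,0,0.09]],[[0,0,0],[0,0,0.12]],[[0,0,0],[0,0,0.15]]]' >/dev/null; python3 s.py
python3 -m jog '[[[0,0,0],[0,0,0.02]],[[0,0,0],[0,0,0.04]],[[0,0,0],[0,0,0.06]],[[0,0,0],[0,0,0.07]],[[0,0,0],[0,0,0.07]]]' >/dev/null; python3 s.py
```

```text
pos [590.16  88.7   88.86] yaw 101.56 ax [ 1.0e-01 -1.1e+00 -1.0e+03] F [ 0.25 -4.23  1.37] M [-0.724  0.285  0.189] grip 60.7
to ride centre, tool mm [ 0.72 -0.02  0.06]
pos [590.02  89.78  88.79] yaw 97.64 ax [-0.e+00  9.e-01 -1.e+03] F [ 0.01 -1.57  1.98] M [-0.266  0.298 -0.113] grip 60.4
to ride centre, tool mm [-0.37 -0.07 -0.01]
```

```bash
python3 -m jog '[[[0,0,0],[0,0,0.012]],[[0,0,0],[0,0,0.025]],[[0,0,0],[0,0,0.037]],[[0,0,0],[0,0,0.05]],[[0,0,0],[0,0,0.05]]]' >/dev/null; python3 s.py
python3 -m jog '[[[0,0,0],[0,0,0.01]],[[0,0,0],[0,0,0.02]],[[0,0,0.0003],[0,0,0.03]],[[0,0,0.0006],[0,0,0.04]],[[0,0,0.0006],[0,0,0.04]]]' >/dev/null; python3 s.py
```

```text
pos [589.61  89.52  88.26] yaw 94.75 ax [-1.1e+00  7.0e-01 -1.0e+03] F [ 0.1  -0.16 -0.  ] M [ 0.033  0.398 -0.293] grip 60.2
to ride centre, tool mm [-0.15  0.38 -0.54]
pos [589.47  89.65  87.48] yaw 92.48 ax [-1.4e+00  8.0e-01 -1.0e+03] F [-0.93  1.28 -3.75] M [ 0.388  0.386 -0.32 ] grip 59.7
to ride centre, tool mm [-0.27  0.52 -1.32]
```

```bash
python3 -m jog '[[[0,0,0.0003],[0,0,0.01]],[[0,0,0.0006],[0,0,0.02]],[[0,0,0.0009],[0,0,0.03]],[[0,0,0.0012],[0,0,0.04]],[[0,0,0.0012],[0,0,0.04]]]' >/dev/null; python3 s.py
python3 -m jog '[[[0,0,0.0003],[0,0,0]],[[0,0,0.0006],[0,0,0]],[[0,0,0.0009],[0,0,0]],[[0,0,0.0009],[0,0,0]]]' >/dev/null; python3 s.py
```

```text
pos [589.95  89.54  86.63] yaw 90.20 ax [-2.e-01  4.e-01 -1.e+03] F [-1.09  3.11 -6.26] M [ 0.674  0.168 -0.218] grip 59.2
to ride centre, tool mm [-0.14  0.05 -2.17]
pos [590.19  89.47  86.47] yaw 90.22 ax [ 2.e-01  3.e-01 -1.e+03] F [-1.38  2.94 -2.14] M [ 0.688  0.495 -0.293] grip 59.8
to ride centre, tool mm [-0.07 -0.19 -2.33]
```

```bash
python3 -m jog '[[[0,0,0],[0,0,0.01]],[[0,0,0],[0,0,0.02]],[[0,0,0],[0,0,0.02]]]' >/dev/null; python3 s.py
python3 -m jog '[[[0,0,0],[0,0,0.01]],[[0,0,0],[0,0,0.02]],[[0,0,0],[0,0,0.02]]]' >/dev/null; python3 s.py
```

```text
pos [590.33  89.3   86.39] yaw 89.09 ax [ 7.e-01 -2.e-01 -1.e+03] F [-1.91  3.26 -1.27] M [ 0.615  0.206 -0.071] grip 59.6
to ride centre, tool mm [ 0.09 -0.33 -2.41]
pos [590.57  89.16  86.59] yaw 87.95 ax [ 1.3e+00 -4.0e-01 -1.0e+03] F [-1.28  2.96 -1.18] M [0.499 0.013 0.252] grip 60.1
to ride centre, tool mm [ 0.21 -0.57 -2.21]
```

```bash
python3 -m jog '[[[0.0004,-0.0003,0],[0,0,-0.008]],[[0.0008,-0.0006,0],[0,0,-0.016]],[[0.0008,-0.0006,0],[0,0,-0.016]]]' >/dev/null; python3 s.py
python3 -m jog '[[[0.0005,-0.0003,0.0003],[0,0,0]],[[0.0008,-0.0006,0.0005],[0,0,0]],[[0.0008,-0.0006,0.0005],[0,0,0]]]' >/dev/null; python3 s.py
```

```text
pos [590.04  89.9   86.27] yaw 88.86 ax [ 1.5e+00 -4.0e-01 -1.0e+03] F [ 1.23  1.86 -2.79] M [ 0.218 -0.343  0.128] grip 59.6
to ride centre, tool mm [-0.51 -0.02 -2.53]
pos [589.8   90.55  86.16] yaw 88.86 ax [ 2.2e+00 -9.0e-01 -1.0e+03] F [ 4.43  0.27 -2.72] M [-0.173 -0.657  0.201] grip 59.8
to ride centre, tool mm [-1.15  0.23 -2.64]
```

```bash
python3 -m jog '[[[0,0.0004,0],[0,0,-0.004]],[[-0.0001,0.0009,0.0002],[0,0,-0.007]],[[-0.0001,0.0009,0.0004],[0,0,-0.007]],[[-0.0001,0.0009,0.0004],[0,0,-0.007]]]' >/dev/null; python3 s.py
python3 -m jog '[[[0,0,0.0002],[0,0,0]],[[0,0,0.0004],[0,0,0]],[[0,0,0.0004],[0,0,0]]]' >/dev/null; python3 s.py
```

```text
pos [590.11  90.86  85.84] yaw 89.26 ax [ 5.e-01 -0.e+00 -1.e+03] F [ 1.77 -0.9   2.37] M [-0.056 -0.138  0.034] grip 60.4
to ride centre, tool mm [-1.46 -0.09 -2.96]
pos [590.19  90.95  85.71] yaw 89.26 ax [ 7.e-01  1.e-01 -1.e+03] F [0.09 0.23 4.49] M [-0.083  0.062  0.091] grip 60.8
to ride centre, tool mm [-1.55 -0.17 -3.09]
```

```bash
python3 -m jog '[[[0,0,-0.0004],[0,0,0]],[[0,0,-0.0008],[0,0,0]],[[0,0,-0.0012],[0,0,0]],[[0,0,-0.0012],[0,0,0]]]' >/dev/null; python3 s.py
```

```text
pos [589.97  90.9   85.85] yaw 89.25 ax [ 5.e-01  2.e-01 -1.e+03] F [ 3.8  -0.43  1.72] M [ 0.005 -0.467  0.088] grip 60.2
to ride centre, tool mm [-1.5   0.05 -2.95]
```

```bash
python3 - <<'E'
from station import optics
import cv2
a=optics.get_image("scene")["image"];b=optics.get_image("wrist")["image"]
import numpy as np
a=cv2.resize(a[140:260,200:330],(390,360),interpolation=cv2.INTER_CUBIC)
m=np.zeros((360,790,3),np.uint8);m[:,:390]=a;m[:,400:]=cv2.resize(b[80:380,100:425],(390,360))
cv2.imwrite("pics/g.png",m)
E
```

```text
(no output)
```

View pics/g.png

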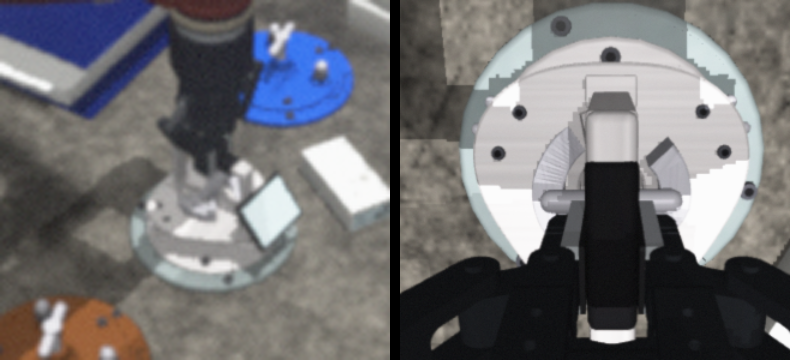

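The crossbar sits on both cams square to the handle, and the lobes are centred on the ring, so it looks home. I'll relieve the side load, ease the grip, then open.

```bash
python3 -m jog '[[[0,0.0004,0.0001],[0,0,-0.002]],[[0,0.0005,0.0001],[0,0,-0.002]],[[0,0.0005,0.0001],[0,0,-0.002]]]' - 20 >/dev/null; python3 s.py
python3 -m jog '[[[0,0,0],[0,0,0]],[[0,0,0],[0,0,0]],[[0,0,0],[0,0,0]],[[0,0,0],[0,0,0]]]' 0.3 >/dev/null; python3 s.py
python3 -m jog '[[[0,0,0],[0,0,0]],[[0,0,0],[0,0,0]],[[0,0,0],[0,0,0]]]' 0.6; python3 s.py
```

```text
pos [590.07  90.91  85.8 ] yaw 89.37 ax [-7.e-01  1.e-01 -1.e+03] F [1.14 1.02 1.56] M [ 0.05  -0.219  0.041] grip 60.3
to ride centre, tool mm [-1.51 -0.05 -3.  ]
pos [589.86  90.73  85.45] yaw 89.36 ax [-1.1e+00 -1.0e-01 -1.0e+03] F [ 0.15  0.42 -0.2 ] M [-0.015 -0.009 -0.02 ] grip 0.0
to ride centre, tool mm [-1.33  0.16 -3.35]
t: 20.9
tool_pos: [0.5903, 0.0909, 0.0859]
tool_rot: [-2.234, -2.209, 0.0]
contact_force: [-0.8, 0.6, -0.1]
opening: 0.0513
grip_force: 0.0
pos [590.3   90.85  85.91] yaw 89.37 ax [   -0.     0. -1000.] F [-0.78  0.6  -0.09] M [0.041 0.025 0.009] grip 0.0
to ride centre, tool mm [-1.46 -0.28 -2.89]
```

Released with no load. I'll retreat straight up and check.

```bash
python3 -m jog '[[[0,0,-0.01],[0,0,0]],[[0,0,-0.03],[0,0,0]],[[0,0,-0.06],[0,0,0]],[[0,0,-0.1],[0,0,0]],[[0,0,-0.14],[0,0,0]]]' >/dev/null
python3 -m jog '[[[-0.04,0,0],[0,0,0]],[[-0.07,0,0],[0,0,0]],[[-0.07,0,0],[0,0,0]],[[-0.07,0,0],[0,0,0]]]'
python3 - <<'E'
from station import optics,ctrl
import cv2,numpy as np,pickle
o=ctrl.get_obs()
w=optics.get_image("wrist");a=optics.get_image("scene")["image"];b=w["image"];pickle.dump((o,w),open("k.pkl","wb"))
m=np.zeros((390,790,3),np.uint8);m[:,:390]=cv2.resize(a[140:270,210:340],(390,390),interpolation=cv2.INTER_CUBIC);m[:,400:]=cv2.resize(b[0:260,150:410],(390,390),interpolation=cv2.INTER_CUBIC)
cv2.imwrite("pics/k.png",m)
E
```

```text
t: 21.8
tool_pos: [0.5896, 0.0205, 0.2266]
tool_rot: [2.235, 2.208, 0.001]
contact_force: [0.1, 0.8, -1.1]
opening: 0.0513
grip_force: 0.0
```

View pics/k.png

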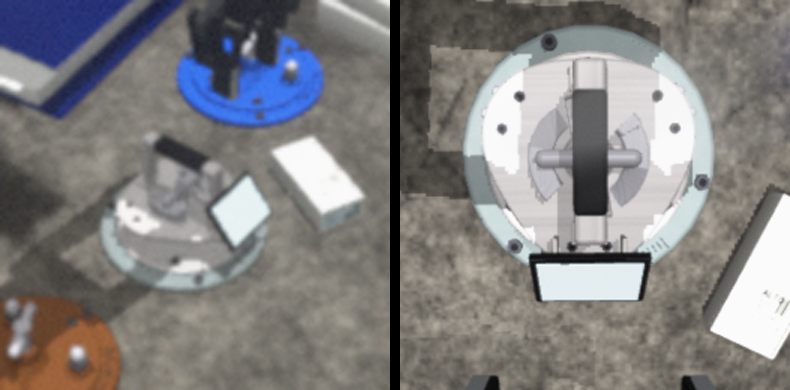

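The head sits square on the foot: the bar is level at (590,158), perpendicular to the handle and resting on both cams. The mirror is outward and the carton is undisturbed. Handing in.

```bash
python3 -c "
from station import job
print(job.finish_job())"
```

```text
the job is handed in; nothing more can be done
None
```

The mirror head is back on its foot, released and handed in at about 22 s; in the last pictures it sits square, and it had come down the 2.9 mm expected of home, with about 10 N at most on the balls in the readings.

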